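# Hang the check weight on the pull gauge

## Robot

A 7-joint arm with a two-finger parallel gripper is mounted at the origin on the work surface. World frame = base frame: x ahead of the robot, y to its left, z up, the work surface at z = 0. Lengths are in m, angles in rad, forces in N, time in s.
With the tool pointing down it reaches from about 0.35 to 0.9 m from the base axis. Payload 7.2 kg.
Tool frame: the origin (TCP) lies on the centre line of the jaws, within the pads' length; the fingertips stand 19 mm ahead of it and the grasp point (between the pads) is the TCP; z points along the fingers, y is the line along which they close (so a half turn about z gives the same grasp; the last joint's range is limited). The gripper opens to 88 mm and grips with 3 to 60 N. Pads are 20 mm wide; open, the fingers measure 115 mm over their backs; the gripper's body (75 mm by 178 mm) begins 61 mm behind the grasp point.
Start: joints at [-1.37, 0.411, -0.013, 1.596, 0.006, 1.134, -0.082], TCP at [0.166, 0.603, 0.242] pointing down, gripper open.
Joint ranges: [-2.95, 2.95], [-0.29, 1.99], [-1.47, 1.44], [0.14, 2.54], [-1.03, 4.17], [0.13, 1.85], [-2.86, 2.86]. Speed limits (rad/s): [2.39, 2.39, 3.01, 3.01, 3.14, 3.14, 3.14].

## Interface

Orientations are given as a unit quaternion [x, y, z, w].
In Python, from cell import r gives the robot as it stands.
- The arm moves only by the tool drive_tool, never from a script. Its argument "increments" is a list of rows, each an object with "hand": the closure, from -1 (fully open) to 1 (shut); "linear": the shift along the tool's x, y, z in cm, a list of three; "turn": the turn, a rotation vector about the tool's x, y, z in degrees, a list of three. In form: [{"hand": hand, "linear": [tx, ty, tz], "turn": [ax, ay, az]}, ...]. A call has 1 to 5 rows; each row is the pose to reach, as a shift and turn from the pose commanded when the call began, along the tool's axes at that moment; what a row does not reach only later rows make up. A row lasts 1/10 s, in which the tool goes at most 50 mm and 8.59 degrees, less where a joint would pass 70% of its speed; a pose out of reach is approached as far as the arm can. A call with a gripper value outside its range is refused whole. The fingers move at their own pace and stop on an object; the grip force is fixed at half the most. Time passes only in rows, so rows that repeat a pose let the fingers close. It gives the time, the measured TCP pose, the force, the opening and the grip force at its end, in the units of the state.
- r.observe(): the state, without advancing time (a new reading comes with each control period).
- r.read_camera(name): name is "scene" or "top" or "wrist"; returns a dict with "img" (480x640x3 uint8, blue, green, red), "K" (3x3 intrinsics, pixels), "k1" (the pictures are not rectified: a ray, as slopes to the right and down, at radius r is drawn at 1 + k1 r^2 times it, then the intrinsics apply), "rvec" (rotation vector, rad) and "tvec" (3), from world to camera coordinates, as OpenCV has them; the wrist camera has in their place "tool_from_camera" (4x4, takes a point from camera to tool coordinates, whose origin is the TCP and whose axes are the flange's). Camera axes: x right, y down, z forward; pixel columns grow to the right and rows downward; lengths in m; the calibration is good to about 2 mm. A picture is of the moment at which its call begins: read the wrist's pose just before it. There is no depth.
- r.job_done(): hands the job in; it is judged then, once.
The state is a dict: "clock": time; "q": joint angles; "qd": joint speeds; "effort": joint torques, N m; "eef_pos": TCP position; "tcp_rot": TCP orientation; "ft_force": force on the tool from outside, world axes, zero at the start; "ft_torque": the same for the moment, N m; "width": finger opening in m; "gripper_force": force on a finger pad.
Only numpy, scipy, OpenCV 4.12 (cv2) and the standard library are available. Lean on these libraries where they do the work, as an engineer would, in place of code of your own. Each camera call takes 0.05 s, during which the arm holds its last target. There are 200 camera calls.

## Task

Check the pull gauge: hang the brass check weight by its stirrup handle on the gauge's hook. Lower it gently so that the gauge takes most of its weight while you still hold it, without ever driving the needle past the 9 N red mark, then let go and leave the weight hanging still, straight below the gauge. Leave the other weights and the loose things around them where they are.

Things in the scene. Friction and masses are not known exactly. Their poses are not given: they have to be found in the camera images.
- weight_brass: Brass check weight, about 0.45 to 0.65 kg, standing upright: cylinder 46 mm across, 42 mm high, with a steel stirrup handle on top. Origin: centre of the underside, z up. The stirrup is a closed arch of 6 mm bar in the local y-z plane, legs at y = +-16 mm. The body is round and may be gripped from any side; no room for a palm above the handle, so tilt the fingers 35 to 45 degrees, best coming along local y from the side away from the stand.
- weight_brass_bar (a point): Centre of the bar at the peak of the brass weight's shallow arch, 83 mm above the underside and 41 mm above the body's top. The clear window below it is 38 mm high and 26 mm wide; the hook goes through it along local x. Both ways round hang equally well.
- weight_steel: Bright silver check weight of the same form, 38 mm in diameter, 78 mm high overall. A bystander. Origin: centre of underside.
- weight_black: Black check weight of the same form, 50 mm in diameter, 90 mm high overall. A bystander. Origin: centre of underside.
- stand: Fixed pull-test stand: grey base plate 250 x 170 x 22 mm (local x from -80 to +170 mm, y +-85 mm) with a round 30 mm column, 0.5 m tall, at local x = +115 mm. Origin: on the bench straight below the hook. Local -x is its front, pointing away from the column, roughly to the robot's left.
- gauge: White spring force gauge with a dial (10 N over 270 degrees) on the stand's column, its height varies; heading as the stand. Origin: where a handle bar's centre rests in the unloaded hook. Its box, 36 (x) x 62 (y) x 145 mm, begins 90 mm above this point, its bush at 80 mm, so fingers must come to the hook tilted. A carriage arm joins it to the column on the +x side.
- hook_shaft (a joint): Downward travel of the gauge's spring-loaded hook, m: 0 unloaded, 0.00025 per newton (4000 N/m), 9 N red mark at 0.00225, end stop at 0.003. The hanging brass weight gives about 0.0011 to 0.0016. Positions are not read finely enough to judge the load: feel it in the wrist.
- hook_seat (a point): Point on the moving hook, on the gauge's axis, where a handle bar's centre rests; axes as the gauge. The hook is a J of 5 mm wire in the local y-z plane, open at +y: bowl of centre-line radius 11 mm about a point 5.5 mm above the seat, lowest centre line 5.5 mm below the seat. The shank rises from the bowl's -y side and returns to y = 0 from 31 mm above the seat.
- hook_tip (a point): Uppermost point of the hook's open end, 13 mm above the seat and 13.5 mm to its local +y. A 6 mm bar (centre) clears it 16 mm above the seat, and drops into the bowl between about 1 and 5 mm to the +y side of the gauge's axis.
- wafer_dish: Green dish with a blue wafer, 104 mm across, 12 mm high. Loose bystander. Origin: centre of underside.
- bracket: Small aluminium bar 110 x 28 mm on three feet, 27 mm high. Loose bystander. Origin: centre of underside.
- mouse: Black and blue computer mouse, 105 x 60 x 33 mm. Loose bystander. Origin: centre of underside.
Not all that is in view belongs to the job. Of the things like the weight_brass, leave any that is orange; of the rest the smaller one is meant.

How it is judged:
By the outcome, as a careful person would: the job done as asked, in the order asked, and still so for the second after the job is handed in, with the robot touching nothing.
It also fails if it takes over 58 s, if anything falls off the work surface, if the arm or the gripper's body presses on something with over 40 N, if the wrist force passes 120 N, or if a joint passes its speed limit or range.

## Working session

There is one attempt and no reset: what is moved stays moved. The work goes in short steps, Python scripts to look and compute and a tool call to move; the robot and the scene stay as the last step left them, time stands still between calls to the robot, and variables do not carry over. Pictures are saved under pics/ and viewed, at most 11 in all, crops included, and the job is handed in when it is done.

Besides the shell and the picture viewer there is one more tool, called in YAML: its name, and indented under it one key for each argument. drive_tool: Moves the arm, as the interface text tells. Its arguments: {"type":"object","properties":{"increments":{"type":"array","items":{"type":"object","properties":{"hand":{"type":"number"},"linear":{"type":"array","items":{"type":"number"}},"turn":{"type":"array","items":{"type":"number"}}}}}},"required":["increments"]}

```bash
mkdir -p pics; ls; python3 - <<'E'
from cell import r
import cv2,pickle
o=r.observe(); print({k:o[k] for k in('clock','eef_pos','tcp_rot','ft_force','width')})
for n in("scene","top"):
    c=r.read_camera(n); cv2.imwrite(f"pics/{n}0.png",c["img"]); pickle.dump(c,open(f"{n}0.pkl","wb")); print(n,c["K"],c["k1"],c["rvec"],c["tvec"])
E
```

```text
pics
{'clock': 0.0, 'eef_pos': array([0.16588172, 0.60210146, 0.24082698]), 'tcp_rot': array([ 1.33948198e-01,  9.90988013e-01, -7.98116112e-04, -3.12994160e-05]), 'ft_force': array([-0.00725144, -0.11608975,  0.00166042]), 'width': 0.08794531880240693}
scene [[477.1871455    0.         318.94825473]
 [  0.         477.1871455  236.27020687]
 [  0.           0.           1.        ]] -0.01630541217671591 [ 1.71860498  1.78630401 -0.78922124] [ 0.066944   -0.24933268  1.52027265]
top [[620.10361811   0.         322.31124936]
 [  0.         620.10361811 242.16377262]
 [  0.           0.           1.        ]] -0.00039736838442360655 [ 2.11229151 -2.12981758  0.16425639] [-0.01396458  0.53665524  1.34390601]
```

View pics/scene0.png

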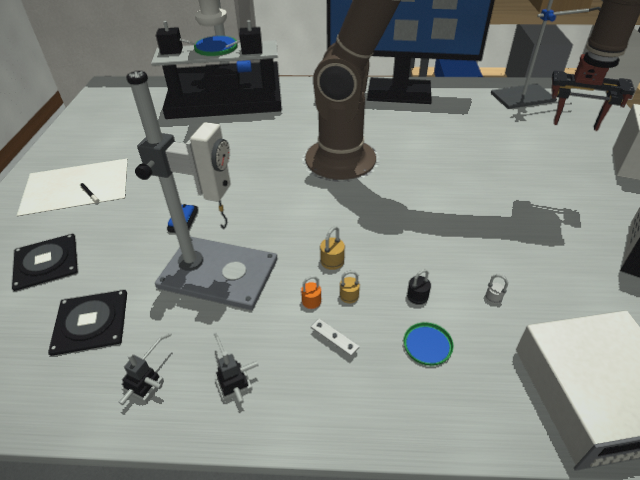

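View pics/top0.png

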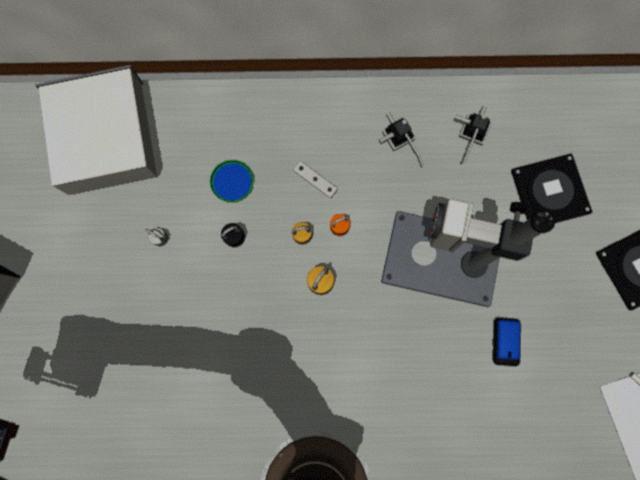

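The target is the small brass weight (top 303,232; scene 349,288). The orange one (340,224) and the large brass one (321,278) are to be left. The stand is at the right, with its hook at about scene (223,222). I'll take enlarged crops next.

```bash
python3 - <<'E'
import cv2,numpy as np
s=cv2.imread("pics/scene0.png");t=cv2.imread("pics/top0.png")
def c(i,x,y,w,h,k): return cv2.resize(i[y:y+h,x:x+w],None,fx=k,fy=k,interpolation=cv2.INTER_CUBIC)
a=np.hstack([c(s,190,120,80,60,5),c(s,190,180,80,60,5)])
b=np.hstack([c(s,300,260,80,60,5),c(t,270,200,80,60,5)])
cv2.imwrite("pics/crop1.png",np.vstack([a,b]))
E
```

```text
(no output)
```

View pics/crop1.png

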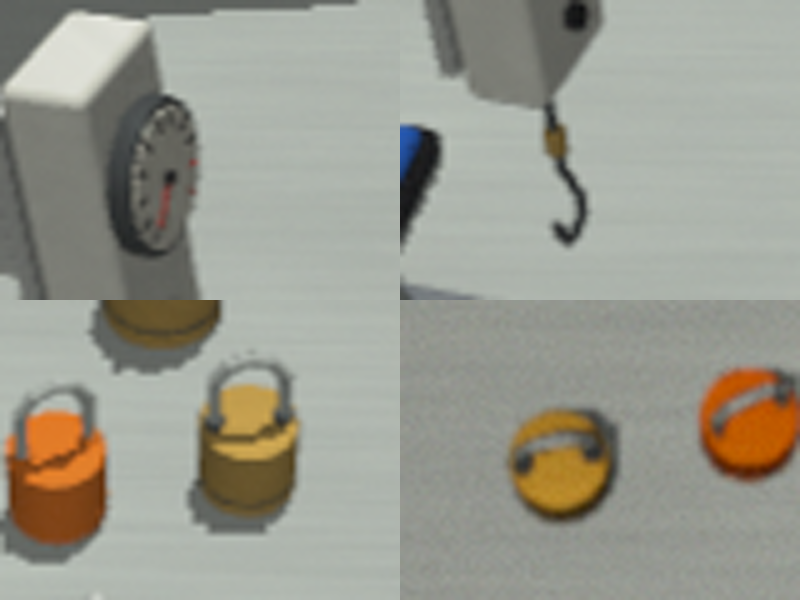

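The top crop shows the brass body-top centre at (302,232) and its handle feet at (294.4,232.4) and (308.4,230.4). In the scene view its bar peak is at (350,273). The hook's lowest point is at scene (224,228.5), with the tip on the camera side at (221.4,225.6). Next I'll enlarge the base plate.

```bash
cat > h.py <<'E'
import numpy as np,cv2,pickle
from scipy.spatial.transform import Rotation as R
def ray(c,uv):
    p=cv2.undistortPoints(np.float64([[uv]]),c["K"],np.array([c["k1"],0,0,0.]))[0,0]
    # k1 model per the text is the OpenCV one
    M=cv2.Rodrigues(np.float64(c["rvec"]))[0]
    return -M.T@np.float64(c["tvec"]), M.T@np.array([p[0],p[1],1])
def atz(c,uv,z):
    o,d=ray(c,uv); return o+d*(z-o[2])/d[2]
def proj(c,P):
    return cv2.projectPoints(np.float64(P).reshape(-1,3),np.float64(c["rvec"]),np.float64(c["tvec"]),c["K"],np.array([c["k1"],0,0,0.]))[0][:,0]
def world_cam(c,o):
    T=np.eye(4);T[:3,:3]=R.from_quat(o["tcp_rot"]).as_matrix();T[:3,3]=o["eef_pos"]
    W=np.linalg.inv(T@np.array(c["tool_from_camera"]))
    return dict(c,rvec=cv2.Rodrigues(W[:3,:3])[0],tvec=W[:3,3])
E
python3 - <<'E'
from h import *
s,t=[pickle.load(open(n+"0.pkl","rb")) for n in("scene","top")]
print("body top",atz(t,(302,232),.042),"feet",atz(t,(294.4,232.4),.042),atz(t,(308.4,230.4),.042))
print("bar scene",atz(s,(350,273),.083), "cams",ray(s,(0,0))[0],ray(t,(0,0))[0])
print("bystanders: big",atz(t,(321,278),.05),"orange",atz(t,(340,224),.042),"black",atz(t,(233,234),.05))
from cell import r
print(np.round(r.read_camera("wrist")["tool_from_camera"],3))
def c(i,x,y,w,h,k): return cv2.resize(i[y:y+h,x:x+w],None,fx=k,fy=k,interpolation=cv2.INTER_CUBIC)
cv2.imwrite("pics/crop2.png",np.hstack([c(t["img"],372,180,133,150,3),c(s["img"],150,170,133,150,3)]))
E
```

```text
body top [0.56113459 0.02742547 0.042     ] feet [0.56039386 0.04460823 0.042     ] [0.56466447 0.01295216 0.042     ]
bar scene [0.56787156 0.02962886 0.083     ] cams [1.27724447 0.00948617 0.863964  ] [ 0.29500838 -0.04506953  1.41605651]
bystanders: big [ 0.45538612 -0.01503578  0.05      ] orange [ 0.57865558 -0.05857203  0.042     ] black [0.55662598 0.18234732 0.05      ]
[[ 0.    -0.96  -0.279  0.077]
 [ 1.    -0.     0.001  0.001]
 [-0.001 -0.279  0.96  -0.143]
 [ 0.     0.     0.     1.   ]]
```

View pics/crop2.png

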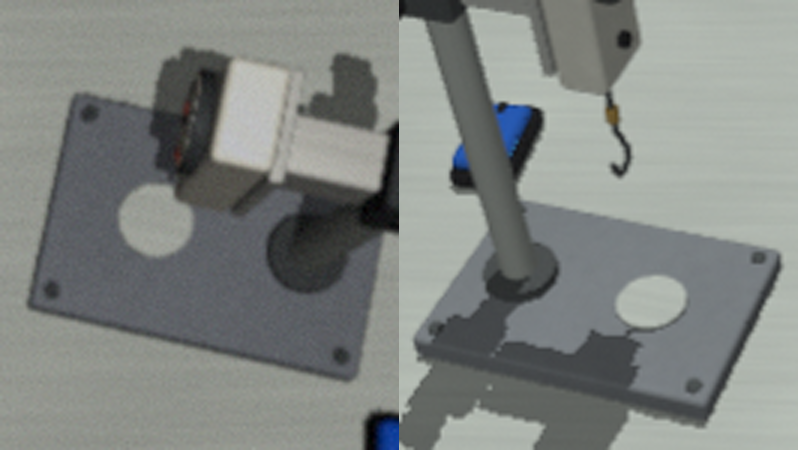

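The plate's top-surface corners in the top view are (397,211.7), (383,281.7) and (489.3,306), with the disc centre at (424,253.3). In the scene view the disc centre is (233.7,270.7) and the hook's lowest point is (223.5,228.4).

```bash
python3 - <<'E'
from h import *
from scipy.optimize import least_squares
s,t=[pickle.load(open(n+"0.pkl","rb")) for n in("scene","top")]
P=[atz(t,u,.022)[:2] for u in((397,211.7),(383,281.7),(489.3,306))]; L=np.array([[-.08,.085],[-.08,-.085],[.17,-.085]])
print(np.linalg.norm(P[0]-P[1]),np.linalg.norm(P[2]-P[1]), P)
def f(v):
    c,n=np.cos(v[2]),np.sin(v[2]); return (L@np.array([[c,n],[-n,c]])+v[:2]-P).ravel()
q=least_squares(f,[.52,-.23,-1.7]); print(q.x,np.degrees(q.x[2]),q.fun*1e3)
print("disc",atz(t,(424,253.3),.022),atz(s,(233.7,270.7),.022))
o,d=ray(s,(223.5,228.4))
# nearest point of hook ray to vertical through origin
k=((q.x[:2]-o[:2])@d[:2])/(d[:2]@d[:2]); print("hook low",o+k*d)
from cell import r
c=r.read_camera("wrist"); print(c["K"],c["k1"]); 
print(R.from_quat(r.observe()["tcp_rot"]).as_matrix().round(3))
E
```

```text
0.16511480873264114 0.242051913494133 [array([ 0.61022074, -0.18998878]), array([ 0.44905242, -0.15410462]), array([ 0.39256881, -0.38947397])]
[ 0.51229113 -0.24776551 -1.80182793] -103.23713607903672 [ 3.13055089  0.63427438 -1.18434853  3.67702447 -1.94620236 -4.31129885]
disc [ 0.51291345 -0.24844778  0.022     ] [ 0.51330017 -0.24736523  0.022     ]
hook low [ 0.51318653 -0.25039798  0.15936192]
[[361.09553275   0.         318.96844352]
 [  0.         361.09553275 238.80481515]
 [  0.           0.           1.        ]] 0.007762572758841886
[[-0.964  0.266 -0.   ]
 [ 0.266  0.964 -0.001]
 [-0.    -0.001 -1.   ]]
```

```bash
cat >> h.py <<'E'
def toolR(az,tilt):
    a=np.array([np.cos(np.radians(az)),np.sin(np.radians(az)),0]);t=np.radians(tilt);k=np.array([0,0,1.])
    x=np.cos(t)*a-np.sin(t)*k; z=-np.sin(t)*a-np.cos(t)*k
    return np.stack([x,np.cross(z,x),z],1)
def move(o,p,M):
    C=R.from_quat(o["tcp_rot"]).as_matrix()
    print("lin cm",np.round(C.T@(np.array(p)-o["eef_pos"])*100,2),"turn",np.round(np.degrees(R.from_matrix(C.T@M).as_rotvec()),2))
E
python3 - <<'E'
from h import *
from cell import r
move(r.observe(),[.520,.097,.17],toolR(122,40))
E
```

```text
lin cm [-47.55 -39.3    7.15] turn [ 14.81 -38.09  40.84]
```

drive_tool:
  increments:
    - {"hand": -0.8, "linear": [-47.5, -39.3, 7.1], "turn": [14.8, -38.1, 40.8]}
    - {"hand": -0.8, "linear": [-47.5, -39.3, 7.1], "turn": [14.8, -38.1, 40.8]}
    - {"hand": -0.8, "linear": [-47.5, -39.3, 7.1], "turn": [14.8, -38.1, 40.8]}
    - {"hand": -0.8, "linear": [-47.5, -39.3, 7.1], "turn": [14.8, -38.1, 40.8]}
    - {"hand": -0.8, "linear": [-47.5, -39.3, 7.1], "turn": [14.8, -38.1, 40.8]}

```text
clock: 0.7
eef_pos: [0.309, 0.3978, 0.2134]
tcp_rot: [0.383, 0.886, -0.126, 0.229]
ft_force: [0.5, -0.2, -0.9]
width: 0.0787
gripper_force: 0.0
```

```bash
python3 - <<'E'
from h import *
from cell import r
o=r.observe();print(o["q"].round(2),o["eef_pos"])
move(o,[.520,.097,.17],toolR(122,40))
E
```

```text
[-1.48  0.4   0.24  1.83  0.36  1.25 -0.65] [0.30900501 0.39783057 0.21340737]
lin cm [-29.22  -4.6   22.23] turn [ 3.85 -9.6  10.23]
```

drive_tool:
  increments:
    - {"hand": -0.7, "linear": [-29.2, -4.6, 22.2], "turn": [3.8, -9.6, 10.2]}
    - {"hand": -0.7, "linear": [-29.2, -4.6, 22.2], "turn": [3.8, -9.6, 10.2]}
    - {"hand": -0.7, "linear": [-29.2, -4.6, 22.2], "turn": [3.8, -9.6, 10.2]}
    - {"hand": -0.7, "linear": [-29.2, -4.6, 22.2], "turn": [3.8, -9.6, 10.2]}
    - {"hand": -0.7, "linear": [-29.2, -4.6, 22.2], "turn": [3.8, -9.6, 10.2]}

```text
clock: 1.2
eef_pos: [0.4522, 0.1949, 0.1827]
tcp_rot: [0.453, 0.824, -0.165, 0.298]
ft_force: [1.5, 0.7, 0.0]
width: 0.0744
gripper_force: 0.0
```

```bash
python3 - <<'E'
from h import *
from cell import r
o=r.observe();print(o["q"].round(2),o["eef_pos"])
move(o,[.520,.097,.15],toolR(122,40))
E
```

```text
[-1.27  0.41  0.42  2.04  0.58  1.04 -0.68] [0.45224098 0.19490258 0.18265255]
lin cm [-7.05  0.51 10.13] turn [ 0.07 -0.17  0.31]
```

drive_tool:
  increments:
    - {"hand": -0.7, "linear": [-7, 0.5, 9.5], "turn": [0, 0, 0.3]}
    - {"hand": -0.7, "linear": [-7, 0.5, 9.5], "turn": [0, 0, 0.3]}
    - {"hand": -0.7, "linear": [-7, 0.5, 9.5], "turn": [0, 0, 0.3]}
    - {"hand": -0.7, "linear": [-7, 0.5, 9.5], "turn": [0, 0, 0.3]}

```text
clock: 1.6
eef_pos: [0.5171, 0.0984, 0.1547]
tcp_rot: [0.458, 0.821, -0.166, 0.298]
ft_force: [-0.1, -0.0, 0.2]
width: 0.0747
gripper_force: 0.0
```

```bash
python3 - <<'E'
from h import *
from cell import r
o=r.observe();c=r.read_camera("wrist");cv2.imwrite("pics/w1.png",c["img"]);w=world_cam(c,o);pickle.dump(w,open("w1.pkl","wb"))
print(o["q"].round(2),o["eef_pos"])
print("pred body top,bar,base,hook",proj(w,[[.563,.0285,.042],[.563,.0285,.083],[.563,.0285,0],[.513,-.248,.162]]).round(1))
move(o,[.563+.004*-.53,.0285+.004*.848,.03],toolR(122,40))
E
```

```text
[-1.1   0.45  0.49  2.1   0.68  0.84 -0.6 ] [0.51713257 0.09841499 0.15473611]
pred body top,bar,base,hook [[320.5 222.7]
 [320.7 266.9]
 [320.3 184. ]
 [149.4 423.7]]
lin cm [ 1.9   0.23 14.67] turn [-0.19 -0.1  -0.24]
```

View pics/w1.png

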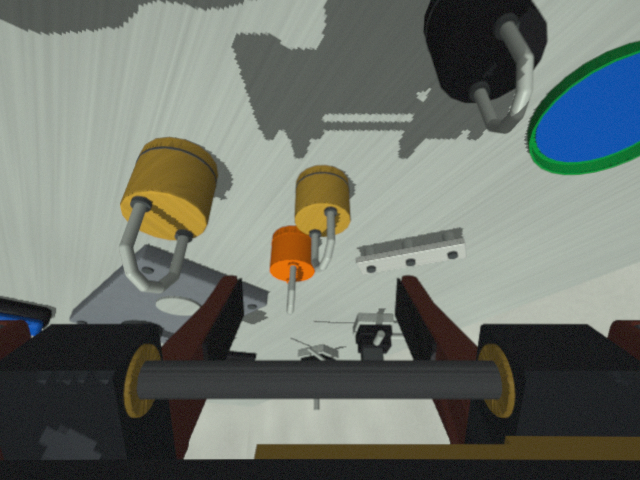

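The wrist view is upside down and shows the small brass body at columns 295–352. Its near base edge is at (323,166), the far top rim at (323,236) and the bar at (324,262). The orange weight is just beyond it, and the gripper clears everything.

```bash
python3 - <<'E'
from h import *
w=pickle.load(open("w1.pkl","rb")); a=np.array([-.53,.848,0])
print(atz(w,(323,166),0)-a*.023, atz(w,(323,236),.042)+a*.023)
# feet, handle direction
p,q=atz(w,(333,211),.042),atz(w,(316,234),.042); print(p,q,np.linalg.norm(p-q),np.degrees(np.arctan2(*(p-q)[[1,0]])))
from cell import r
move(r.observe(),[.561+.004*-.53,.031+.004*.848,.03],toolR(122,40))
E
```

```text
[0.56564921 0.0285316  0.        ] [0.56273953 0.03289323 0.042     ]
[0.56323911 0.04645779 0.042     ] [0.568286   0.01282292 0.042     ] 0.03401139595406758 98.53352420789868
lin cm [ 1.95  0.06 14.62] turn [-0.06 -0.16 -0.15]
```

drive_tool:
  increments:
    - {"hand": -0.7, "linear": [1.8, 0.25, 4], "turn": [0, 0, 0]}
    - {"hand": -0.7, "linear": [1.8, 0.25, 8], "turn": [0, 0, 0]}
    - {"hand": -0.7, "linear": [1.8, 0.25, 12], "turn": [0, 0, 0]}
    - {"hand": -0.7, "linear": [1.8, 0.25, 14.7], "turn": [0, 0, 0]}
    - {"hand": -0.7, "linear": [1.8, 0.25, 14.7], "turn": [0, 0, 0]}

```text
clock: 2.15
eef_pos: [0.5609, 0.0346, 0.0285]
tcp_rot: [0.455, 0.822, -0.166, 0.298]
ft_force: [0.1, -0.1, 0.1]
width: 0.0747
gripper_force: 0.0
```

```bash
python3 - <<'E'
from h import *
from cell import r
o=r.observe();c=r.read_camera("wrist");s=r.read_camera("scene")
w=world_cam(c,o);pickle.dump((w,s),open("w2.pkl","wb"))
k=lambda i,x,y:cv2.resize(i[y:y+150,x:x+200],None,fx=2,fy=2)
cv2.imwrite("pics/w2.png",np.hstack([cv2.resize(c["img"],(400,300)),k(s["img"],250,200)]))
print(o["eef_pos"]);move(o,[.562,.0334,.03],toolR(122,40))
E
```

```text
[0.56086434 0.03457319 0.02847779]
lin cm [-0.22  0.03 -0.01] turn [-0.12 -0.11  0.09]
```

View pics/w2.png

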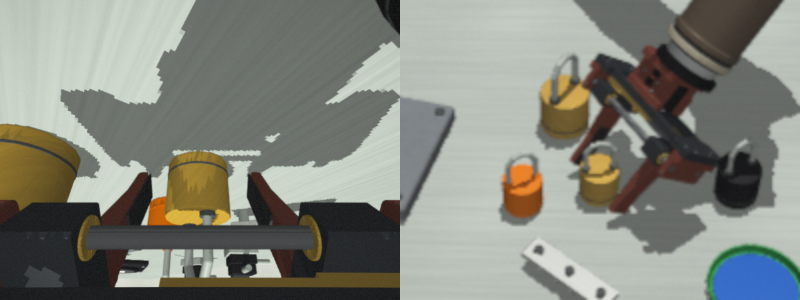

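The weight sits centred between the fingers (wrist column about 318) and nothing else is touched. Closing now.

drive_tool:
  increments:
    - {"hand": 1, "linear": [-0.2, 0, 0], "turn": [0, 0, 0]}
    - {"hand": 1, "linear": [-0.2, 0, 0], "turn": [0, 0, 0]}
    - {"hand": 1, "linear": [-0.2, 0, 0], "turn": [0, 0, 0]}
    - {"hand": 1, "linear": [-0.2, 0, 0], "turn": [0, 0, 0]}
    - {"hand": 1, "linear": [-0.2, 0, 0], "turn": [0, 0, 0]}

```text
clock: 2.75
eef_pos: [0.5616, 0.0335, 0.0323]
tcp_rot: [0.456, 0.822, -0.165, 0.298]
ft_force: [-6.6, 1.8, 9.0]
width: 0.0455
gripper_force: 30.0
```

drive_tool:
  increments:
    - {"hand": 1, "linear": [-0.2, 0, 0], "turn": [0, 0, 0]}
    - {"hand": 1, "linear": [-0.2, 0, 0], "turn": [0, 0, 0]}
    - {"hand": 1, "linear": [-0.2, 0, 0], "turn": [0, 0, 0]}

```text
clock: 3.05
eef_pos: [0.5632, 0.0331, 0.0327]
tcp_rot: [0.456, 0.822, -0.164, 0.298]
ft_force: [0.1, 0.2, -4.8]
width: 0.0459
gripper_force: 30.0
```

```bash
python3 - <<'E'
from h import *
from cell import r
o=r.observe();print(o["eef_pos"],o["ft_force"],o["width"],o["gripper_force"])
move(o,o["eef_pos"]+[0,0,.10],toolR(122,40))
E
```

```text
[0.56319442 0.03310755 0.03272157] [ 0.07123733  0.23258224 -4.76618054] 0.04589413780248097 29.99977022409439
lin cm [-6.4   0.01 -7.69] turn [ 0.08 -0.22 -0.03]
```

drive_tool:
  increments:
    - {"hand": 1, "linear": [-2.5, 0, -3.0], "turn": [0, 0, 0]}
    - {"hand": 1, "linear": [-5.5, 0, -6.6], "turn": [0, 0, 0]}
    - {"hand": 1, "linear": [-8.5, 0, -10.2], "turn": [0, 0, 0]}
    - {"hand": 1, "linear": [-9.2, 0, -11], "turn": [0, 0, 0]}
    - {"hand": 1, "linear": [-9.2, 0, -11], "turn": [0, 0, 0]}

```text
clock: 3.55
eef_pos: [0.5637, 0.0327, 0.1774]
tcp_rot: [0.457, 0.822, -0.163, 0.298]
ft_force: [-0.7, 0.2, -5.0]
width: 0.0455
gripper_force: 30.0
```

```bash
python3 - <<'E'
from h import *
from cell import r
o=r.observe();print(o["eef_pos"],o["ft_force"],o["width"],o["q"].round(2))
move(o,[.5705,-.259,.16],toolR(100.3,40))
E
```

```text
[0.56369208 0.03274814 0.1774389 ] [-0.69426541  0.23965998 -4.99873894] 0.045510108588038736 [-0.96  0.41  0.52  2.07  0.73  0.79 -0.47]
lin cm [-18.24 -14.88  17.34] turn [14.11 -0.31 16.44]
```

Moving gently (about 30 mm per row) so that the weight does not swing in the jaws.

drive_tool:
  increments:
    - {"hand": 1, "linear": [-1.8, -1.5, 1.7], "turn": [1.4, 0, 1.6]}
    - {"hand": 1, "linear": [-3.6, -3, 3.4], "turn": [2.8, 0, 3.2]}
    - {"hand": 1, "linear": [-5.4, -4.5, 5.1], "turn": [4.2, 0, 4.8]}
    - {"hand": 1, "linear": [-7.2, -6, 6.8], "turn": [5.6, 0, 6.4]}
    - {"hand": 1, "linear": [-9, -7.4, 8.6], "turn": [7, 0, 8]}

```text
clock: 4.05
eef_pos: [0.5649, -0.1131, 0.1654]
tcp_rot: [0.529, 0.777, -0.195, 0.279]
ft_force: [1.5, -0.1, -4.7]
width: 0.0457
gripper_force: 30.0
```

```bash
python3 - <<'E'
from h import *
from cell import r
o=r.observe();print(o["eef_pos"],o["ft_force"],o["width"],o["q"].round(2))
move(o,[.5705,-.259,.155],toolR(100.3,40))
E
```

```text
[ 0.56489999 -0.11305521  0.1653801 ] [ 1.50764186 -0.13023714 -4.73178225] 0.045720947435583435 [-0.76  0.45  0.61  2.09  0.72  0.69 -0.41]
lin cm [-9.91 -4.78  9.66] turn [ 6.76 -0.13  8.7 ]
```

drive_tool:
  increments:
    - {"hand": 1, "linear": [-2.4, -1.2, 2.4], "turn": [1.6, 0, 2.1]}
    - {"hand": 1, "linear": [-4.9, -2.4, 4.8], "turn": [3.3, 0, 4.3]}
    - {"hand": 1, "linear": [-7.4, -3.6, 7.2], "turn": [5, 0, 6.5]}
    - {"hand": 1, "linear": [-9.5, -4.6, 9.3], "turn": [6.7, 0, 8.7]}
    - {"hand": 1, "linear": [-9.5, -4.6, 9.3], "turn": [6.7, 0, 8.7]}

```text
clock: 4.55
eef_pos: [0.5701, -0.2561, 0.1553]
tcp_rot: [0.604, 0.72, -0.219, 0.262]
ft_force: [-0.4, 0.6, -5.1]
width: 0.0454
gripper_force: 30.0
```

```bash
python3 - <<'E'
from h import *
from cell import r
o=r.observe();print(o["eef_pos"],o["ft_force"],o["width"],o["q"].round(2))
move(o,[.5705,-.259,.155],toolR(100.3,40))
w=r.read_camera("wrist");s=r.read_camera("scene");t=r.read_camera("top")
pickle.dump((world_cam(w,o),s,t,o["eef_pos"]),open("w3.pkl","wb"))
k=lambda i,x,y,f:cv2.resize(i[y:y+300//f,x:x+400//f],None,fx=f,fy=f,interpolation=cv2.INTER_CUBIC)
cv2.imwrite("pics/w3.png",np.vstack([np.hstack([cv2.resize(w["img"],(400,300)),k(s["img"],175,180,4)]),np.hstack([k(t["img"],400,170,4),k(s["img"],130,110,2)])]))
E
```

```text
[ 0.57007539 -0.25610667  0.15534743] [-0.39966083  0.56030647 -5.05358064] 0.04538854668932248 [-0.5   0.54  0.64  2.01  0.66  0.62 -0.3 ]
lin cm [-0.2  -0.01  0.21] turn [-0.1  -0.07 -0.22]
```

View pics/w3.png

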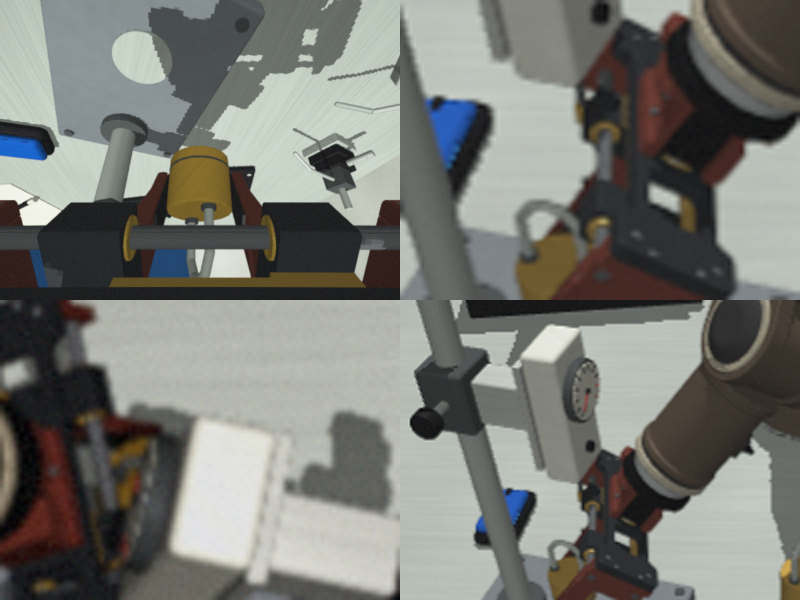

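The scene crop puts the held bar's peak at about (212,232). The hook is hidden behind the gripper, and the weight is still square in the jaws.

```bash
python3 - <<'E'
from h import *
w,s,t,p=pickle.load(open("w3.pkl","rb"));s0=pickle.load(open("scene0.pkl","rb"))
a=np.array([-.18,.984,0]); b=p-.003*a+[0,0,.051]
print("bar pred",b,proj(s,b), "wrist bar,bodytop,base",proj(w,[b,b-[0,0,.041],b-[0,0,.083]]))
# before: same camera check on the standing weight's bar
print(proj(s0,[.5645,.0305,.083]),"obs 350,273(top edge centre)"); 
S=[.513,-.248,.167]; print("hook low pred",proj(s0,[.513,-.248,.159]),"obs 223.5,228.4; tip",proj(s0,[.513+.974*.0135,-.248-.229*.0135,.180]),"obs 221.4,225.6")
# wrist view feet -> handle azimuth
p1,p2=[atz(w,u,b[2]-.041) for u in((333,330),(305,352))]; print(np.linalg.norm(p1-p2),np.degrees(np.arctan2(*(p1-p2)[[1,0]])))
E
```

```text
bar pred [ 0.57061539 -0.25905867  0.20634743] [[210.36157639 230.31304198]] wrist bar,bodytop,base [[318.13972052 449.53277147]
 [318.05312098 340.14218514]
 [317.98649055 257.16116859]]
[[350.39526086 271.87377076]] obs 350,273(top edge centre)
hook low pred [[224.61726723 228.48303949]] obs 223.5,228.4; tip [[220.52863271 225.38232255]] obs 221.4,225.6
0.0322504519533476 77.62836395428029
```

```bash
python3 - <<'E'
from h import *
from scipy.optimize import least_squares
w,s,t,p=pickle.load(open("w3.pkl","rb")); a=np.array([-.18,.984,0])
hs=cv2.cvtColor(w["img"],cv2.COLOR_BGR2HSV)[:,308:314].mean(1)
for y in list(range(226,250,2))+list(range(330,366,2)): print(y,hs[y].astype(int).tolist(),end=" ")
def f(v,r0,r1):
    c=p+[0,0,-v[1]]-a*v[0]      # underside centre
    pr=proj(w,[c+a*.023,c-a*.023+[0,0,.042]]); return pr[:,1]-[r0,r1]
for r0,r1 in((235,349),(233,349),(237,349),(235,345),(235,353)): print(r0,r1,least_squares(f,[.003,.032],args=(r0,r1)).x)
E
```

```text
226 [59, 17, 120] 228 [58, 16, 118] 230 [57, 16, 118] 232 [45, 19, 117] 234 [21, 144, 126] 236 [21, 175, 135] 238 [21, 170, 134] 240 [21, 170, 134] 242 [21, 170, 132] 244 [21, 174, 130] 246 [21, 171, 132] 248 [21, 141, 112] 330 [21, 168, 117] 332 [21, 165, 119] 334 [21, 170, 118] 336 [21, 168, 119] 338 [21, 167, 118] 340 [21, 169, 117] 342 [21, 167, 117] 344 [22, 169, 119] 346 [21, 167, 116] 348 [22, 75, 77] 350 [83, 20, 60] 352 [84, 22, 58] 354 [92, 19, 58] 356 [62, 15, 95] 358 [61, 15, 110] 360 [61, 16, 79] 362 [98, 13, 52] 364 [98, 19, 56] 235 349 [0.0175109  0.03959654]
233 349 [0.01444771 0.03866238]
237 349 [0.02068359 0.04056408]
235 345 [0.02326425 0.04355454]
235 353 [0.0121479  0.03590707]
```

```bash
python3 - <<'E'
from h import *
def edges(w,lo,hi):
    S=cv2.cvtColor(w["img"],cv2.COLOR_BGR2HSV)[:,308:314,1].mean(1)>90
    i=np.flatnonzero(S[lo:hi])+lo; return i.min()-.5,i.max()+.5
w3=pickle.load(open("w3.pkl","rb"))
w2=pickle.load(open("w2.pkl","rb"))[0]
print(edges(w2,225,390),edges(w3[0],215,390))
W=cv2.cvtColor(w2["img"],cv2.COLOR_BGR2HSV)[:,308:314,1].mean(1).astype(int);print(W[230:380:3])
a=np.array([-.53,.848,0])
for xy in((.5645,.0305),(.563,.032),(.566,.0285)):
    c=np.array([*xy,0]);print(xy,proj(w2,[c+a*.023,c-a*.023+[0,0,.042]]))
a=np.array([-.18,.984,0])
for v in((.003,.032),(.003,.034),(.003,.036),(0,.034),(.006,.034)):
    c=w3[3]-a*v[0]-[0,0,v[1]];print(v,proj(w3[0],[c+a*.023,c-a*.023+[0,0,.042]])[:,1])
E
```

```text
(np.float64(242.5), np.float64(358.5)) (np.float64(233.5), np.float64(347.5))
[ 13  15  14  15  69 176 173 170 173 145  16 174 175 175 173 177 176 174
 175 175 173 177 172 172 170 174 168 175 172 170 170 168 170 170 170 171
 179 179 179 178 179 179 180  64  18  11  12   9  15  11]
(0.5645, 0.0305) [[319.00683916 239.67996514]
 [318.88254862 363.9853596 ]]
(0.563, 0.032) [[317.92601067 237.07527513]
 [317.89100364 362.82041056]]
(0.566, 0.0285) [[319.47643008 242.74523831]
 [319.31512001 365.35834813]]
(0.003, 0.032) [230.5985968  355.51910075]
(0.003, 0.034) [226.96511268 351.39239451]
(0.003, 0.036) [223.38115826 347.31801225]
(0, 0.034) [223.00038749 349.53114126]
(0.006, 0.034) [230.81003192 353.2021829 ]
```

```bash
python3 - <<'E'
from h import *
w,s,t,p=pickle.load(open("w3.pkl","rb"));s0,t0=[pickle.load(open(n+"0.pkl","rb")) for n in("scene","top")]
def disc(c,uv,z=.022):
    g=cv2.GaussianBlur(c["img"],(3,3),0); m=np.zeros((482,642),np.uint8)
    cv2.floodFill(g,m,uv,(0,0,0),(14,)*3,(14,)*3,cv2.FLOODFILL_FIXED_RANGE|cv2.FLOODFILL_MASK_ONLY|(255<<8))
    k=max(cv2.findContours(m[1:-1,1:-1],cv2.RETR_EXTERNAL,cv2.CHAIN_APPROX_NONE)[0],key=len)[:,0]
    P=np.array([atz(c,u.astype(float),z)[:2] for u in cv2.convexHull(k)[:,0]])
    from scipy.optimize import least_squares
    q=least_squares(lambda v:np.hypot(*(P-v[:2]).T)-v[2],[*P.mean(0),.025],loss="soft_l1",f_scale=.0007); return q.x.round(4),len(k),np.abs(q.fun).max()
print("wrist",disc(w,(215,85)),"top",disc(t0,(424,255)),"scene",disc(s0,(233,271)))
E
```

```text
wrist (array([ 0.5129, -0.2481,  0.0277]), 247, np.float64(0.009826447538572938)) top (array([ 0.5139, -0.2474,  0.0261]), 64, np.float64(0.0009678258220914039)) scene (array([ 0.5099, -0.2484,  0.0255]), 51, np.float64(0.0011032243194316997))
```

```bash
python3 - <<'E'
from h import *
from cell import r
o=r.observe();print(o["eef_pos"],o["ft_force"],o["ft_torque"])
M=R.from_quat(o["tcp_rot"]).as_matrix()
M2=toolR(99.8,40)
move(o,[.5705,-.2570,.139],M2);move(o,[.535,-.2490,.139],M2);move(o,[.5152,-.2443,.139],M2)
E
```

```text
[ 0.57069601 -0.25158697  0.15547897] [-0.1229514   0.93356841 -4.11987187] [1.22451424 0.30487451 0.01256123]
lin cm [ 0.65 -0.12  1.6 ] turn [ 0.45 -0.19  0.45]
lin cm [ 1.75 -3.47  0.69] turn [ 0.45 -0.19  0.45]
lin cm [ 2.37 -5.33  0.16] turn [ 0.45 -0.19  0.45]
```

drive_tool:
  increments:
    - {"hand": 1, "linear": [0, 0, 0], "turn": [0, 0, 0]}
    - {"hand": 1, "linear": [0, 0, 0], "turn": [0, 0, 0]}
    - {"hand": 1, "linear": [0, 0, 0], "turn": [0, 0, 0]}

```text
clock: 5.0
eef_pos: [0.5718, -0.2514, 0.1574]
tcp_rot: [0.602, 0.722, -0.216, 0.263]
ft_force: [-0.0, 0.4, -4.2]
width: 0.0457
gripper_force: 30.0
```

```bash
python3 - <<'E'
from h import *
from cell import r
o=r.observe();print(o["eef_pos"],o["ft_force"],o["ft_torque"],abs(o["qd"]).max())
M2=toolR(99.8,40)
move(o,[.5705,-.2570,.139],M2);move(o,[.535,-.2490,.139],M2);move(o,[.5152,-.2443,.139],M2)
E
```

```text
[ 0.57182463 -0.25135198  0.15737902] [-0.04846055  0.36766877 -4.19019361] [ 1.21383197  0.30797124 -0.06180724] 0.005243233534105298
lin cm [ 0.77 -0.24  1.75] turn [ 0.62 -0.19  0.37]
lin cm [ 1.86 -3.59  0.82] turn [ 0.62 -0.19  0.37]
lin cm [ 2.49 -5.45  0.29] turn [ 0.62 -0.19  0.37]
```

drive_tool:
  increments:
    - {"hand": 1, "linear": [0.8, -0.3, 1.8], "turn": [0.6, -0.2, 0.4]}
    - {"hand": 1, "linear": [0.8, -0.3, 1.8], "turn": [0.6, -0.2, 0.4]}
    - {"hand": 1, "linear": [0.8, -0.3, 1.8], "turn": [0.6, -0.2, 0.4]}
    - {"hand": 1, "linear": [1.3, -1.9, 1.3], "turn": [0.6, -0.2, 0.4]}
    - {"hand": 1, "linear": [1.5, -2.5, 1.1], "turn": [0.6, -0.2, 0.4]}

```text
clock: 5.5
eef_pos: [0.5531, -0.2487, 0.1409]
tcp_rot: [0.604, 0.721, -0.215, 0.265]
ft_force: [13.6, 5.0, -10.9]
width: 0.0455
gripper_force: 43.5
```

drive_tool:
  increments:
    - {"hand": 1, "linear": [0, 0, 0], "turn": [0, 0, 0]}
    - {"hand": 1, "linear": [0, 0, 0], "turn": [0, 0, 0]}

```text
clock: 5.7
eef_pos: [0.5498, -0.2478, 0.1394]
tcp_rot: [0.604, 0.72, -0.216, 0.263]
ft_force: [2.1, 13.4, -4.9]
width: 0.0459
gripper_force: 37.8
```

```bash
python3 - <<'E'
from h import *
from cell import r
o=r.observe();print(o["eef_pos"],o["ft_force"],o["ft_torque"])
M2=toolR(99.8,40)
move(o,[.5705,-.2570,.139],M2);move(o,[.535,-.2490,.139],M2);move(o,[.5152,-.2443,.139],M2)
w=r.read_camera("wrist");s=r.read_camera("scene")
k=lambda i,x,y,f:cv2.resize(i[y:y+300//f,x:x+400//f],None,fx=f,fy=f,interpolation=cv2.INTER_CUBIC)
cv2.imwrite("pics/w4.png",np.hstack([w["img"][200:480,120:520],k(s["img"],175,180,4)[:280]]))
E
```

```text
[ 0.54980715 -0.24782256  0.13942782] [ 2.13301955 13.36110694 -4.94353535] [ 3.00144808 -0.07655462  0.23598853]
lin cm [-0.94  1.88  0.85] turn [ 0.46 -0.2   0.02]
lin cm [ 0.13 -1.48 -0.07] turn [ 0.46 -0.2   0.02]
lin cm [ 0.75 -3.35 -0.59] turn [ 0.46 -0.2   0.02]
```

View pics/w4.png

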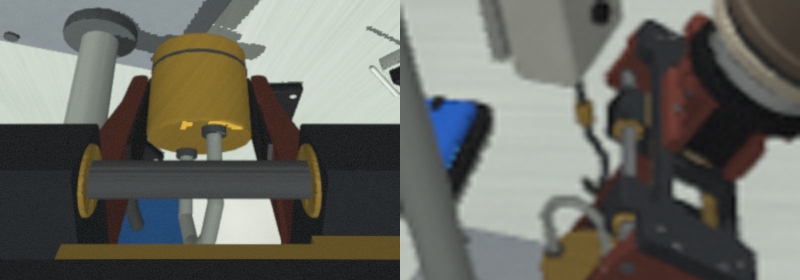

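The hand's upper edge touched the hook: with the hand turned 23° from the gauge axis, my path along gauge y slid it into the hook. I'll back off and come in along the tool's own y instead.

```bash
python3 - <<'E'
from h import *
from cell import r
o=r.observe();print(o["eef_pos"],o["ft_force"])
M2=toolR(99.8,40)
move(o,[.560,-.235,.139],M2);move(o,[.575,-.234,.139],M2)
E
```

```text
[ 0.54990156 -0.24788171  0.13940214] [ 1.98022933 13.10257725 -4.98994139]
lin cm [ 0.87  1.22 -0.66] turn [ 0.47 -0.2   0.02]
lin cm [ 0.75  2.71 -0.55] turn [ 0.47 -0.2   0.02]
```

drive_tool:
  increments:
    - {"hand": 1, "linear": [0.5, 0.6, -0.4], "turn": [0.2, 0, 0]}
    - {"hand": 1, "linear": [0.9, 1.2, -0.7], "turn": [0.4, 0, 0]}
    - {"hand": 1, "linear": [0.8, 2.0, -0.6], "turn": [0.4, 0, 0]}
    - {"hand": 1, "linear": [0.8, 2.7, -0.6], "turn": [0.4, 0, 0]}
    - {"hand": 1, "linear": [0.8, 2.7, -0.6], "turn": [0.4, 0, 0]}

```text
clock: 6.3
eef_pos: [0.5726, -0.2382, 0.1391]
tcp_rot: [0.607, 0.717, -0.223, 0.26]
ft_force: [-0.0, 0.2, -4.8]
width: 0.0456
gripper_force: 30.0
```

drive_tool:
  increments:
    - {"hand": 1, "linear": [0, 0, 0], "turn": [0, 0, 0]}
    - {"hand": 1, "linear": [0, 0, 0], "turn": [0, 0, 0]}
    - {"hand": 1, "linear": [0, 0, 0], "turn": [0, 0, 0]}

```text
clock: 6.6
eef_pos: [0.5708, -0.2384, 0.1388]
tcp_rot: [0.607, 0.717, -0.223, 0.26]
ft_force: [-0.5, 0.3, -5.2]
width: 0.0455
gripper_force: 30.0
```

```bash
python3 - <<'E'
from h import *
from cell import r
from h import *
o=r.observe();print(o["eef_pos"],o["ft_force"],o["ft_torque"])
M2=toolR(99.8,40)
for d in(.06,.035,.02,0): move(o,[.5152+.985*d,-.2443+.17*d,.139],M2)
c=r.read_camera("wrist"); w=world_cam(c,o);pickle.dump((w,o["eef_pos"]),open("w5.pkl","wb"))
def edges(w,lo,hi):
    S=cv2.cvtColor(w["img"],cv2.COLOR_BGR2HSV)[:,308:314,1].mean(1)>90
    i=np.flatnonzero(S[lo:hi])+lo; return i.min()-.5,i.max()+.5
print(edges(w,215,390)," w3 had 233.5 347.5")
S=cv2.cvtColor(w["img"],cv2.COLOR_BGR2HSV); m=np.flatnonzero((S[280,:,1]>120)&(abs(S[280,:,0].astype(int)-21)<4));print(m.min(),m.max())
S=cv2.cvtColor(pickle.load(open("w3.pkl","rb"))[0]["img"],cv2.COLOR_BGR2HSV); m=np.flatnonzero((S[280,:,1]>120)&(abs(S[280,:,0].astype(int)-21)<4));print(m.min(),m.max())
E
```

```text
[ 0.57081204 -0.23838968  0.13879632] [-0.48722637  0.33382505 -5.24103616] [ 1.20915616  0.21188169 -0.01485761]
lin cm [ 0.27  0.41 -0.25] turn [-0.47  0.04 -0.11]
lin cm [ 0.26 -2.08 -0.23] turn [-0.47  0.04 -0.11]
lin cm [ 0.26 -3.58 -0.22] turn [-0.47  0.04 -0.11]
lin cm [ 0.25 -5.58 -0.2 ] turn [-0.47  0.04 -0.11]
(np.float64(233.5), np.float64(347.5))  w3 had 233.5 347.5
271 366
271 366
```

drive_tool:
  increments:
    - {"hand": 1, "linear": [0.3, 0, -0.25], "turn": [-0.4, 0, 0]}
    - {"hand": 1, "linear": [0.3, -0.8, -0.25], "turn": [-0.4, 0, 0]}
    - {"hand": 1, "linear": [0.3, -1.6, -0.25], "turn": [-0.4, 0, 0]}
    - {"hand": 1, "linear": [0.3, -2.4, -0.25], "turn": [-0.4, 0, 0]}
    - {"hand": 1, "linear": [0.3, -2.4, -0.25], "turn": [-0.4, 0, 0]}

```text
clock: 7.15
eef_pos: [0.545, -0.2387, 0.1389]
tcp_rot: [0.606, 0.718, -0.221, 0.261]
ft_force: [0.1, 0.5, -4.4]
width: 0.0455
gripper_force: 30.0
```

```bash
python3 - <<'E'
from h import *
from cell import r
o=r.observe();print(o["eef_pos"],o["ft_force"],o["ft_torque"])
M2=toolR(99.8,40)
for d in(.02,0): move(o,[.5152+.985*d,-.2443+.17*d,.139],M2)
E
```

```text
[ 0.5450398  -0.23870757  0.13888162] [ 0.05120128  0.52128906 -4.39289131] [ 1.19974832  0.27926024 -0.0579098 ]
lin cm [-0.04 -1.04  0.02] turn [-0.14  0.02 -0.12]
lin cm [-0.05 -3.04  0.03] turn [-0.14  0.02 -0.12]
```

Free so far. Continuing slowly.

drive_tool:
  increments:
    - {"hand": 1, "linear": [0, -0.5, 0], "turn": [0, 0, 0]}
    - {"hand": 1, "linear": [0, -1.0, 0], "turn": [0, 0, 0]}
    - {"hand": 1, "linear": [0, -1.3, 0], "turn": [0, 0, 0]}
    - {"hand": 1, "linear": [0, -1.6, 0], "turn": [0, 0, 0]}
    - {"hand": 1, "linear": [0, -1.6, 0], "turn": [0, 0, 0]}

```text
clock: 7.65
eef_pos: [0.5308, -0.241, 0.1389]
tcp_rot: [0.606, 0.718, -0.221, 0.262]
ft_force: [-0.2, -0.4, -5.0]
width: 0.0456
gripper_force: 30.0
```

```bash
python3 - <<'E'
from h import *
from cell import r
o=r.observe();print(o["eef_pos"],o["ft_force"],o["ft_torque"])
M2=toolR(99.8,40)
for d in(.01,0): move(o,[.5152+.985*d,-.2443+.17*d,.139],M2)
E
```

```text
[ 0.53075017 -0.2409741   0.13892833] [-0.15358991 -0.35981736 -5.01696376] [1.16079339 0.32277964 0.00535554]
lin cm [-0.05 -0.59  0.04] turn [-0.05  0.03 -0.11]
lin cm [-0.06 -1.59  0.04] turn [-0.05  0.03 -0.11]
```

drive_tool:
  increments:
    - {"hand": 1, "linear": [0, -0.4, 0], "turn": [0, 0, 0]}
    - {"hand": 1, "linear": [0, -0.8, 0], "turn": [0, 0, 0]}
    - {"hand": 1, "linear": [0, -1.0, 0], "turn": [0, 0, 0]}
    - {"hand": 1, "linear": [0, -1.0, 0], "turn": [0, 0, 0]}

```text
clock: 8.05
eef_pos: [0.5209, -0.2426, 0.1389]
tcp_rot: [0.606, 0.718, -0.221, 0.262]
ft_force: [0.8, 0.1, -5.6]
width: 0.0457
gripper_force: 30.0
```

drive_tool:
  increments:
    - {"hand": 1, "linear": [0, -0.3, 0], "turn": [0, 0, 0]}
    - {"hand": 1, "linear": [0, -0.5, 0], "turn": [0, 0, 0]}
    - {"hand": 1, "linear": [0, -0.5, 0], "turn": [0, 0, 0]}
    - {"hand": 1, "linear": [0, -0.5, 0], "turn": [0, 0, 0]}

```text
clock: 8.45
eef_pos: [0.5165, -0.2433, 0.1389]
tcp_rot: [0.606, 0.718, -0.22, 0.262]
ft_force: [0.3, 0.3, -4.5]
width: 0.0456
gripper_force: 30.0
```

```bash
python3 - <<'E'
from h import *
from cell import r
o=r.observe();print(o["eef_pos"],o["ft_force"],o["ft_torque"])
M2=toolR(99.8,40)
move(o,[.5152,-.2443,.139],M2);move(o,[.5152,-.2443,.12],M2)
s=r.read_camera("scene");t=r.read_camera("top");w=r.read_camera("wrist")
k=lambda i,x,y,f:cv2.resize(i[y:y+300//f,x:x+400//f],None,fx=f,fy=f,interpolation=cv2.INTER_CUBIC)
cv2.imwrite("pics/w6.png",np.hstack([w["img"][180:480,120:520],k(s["img"],185,190,5)]))
E
```

```text
[ 0.51646366 -0.243313    0.13892827] [ 0.32419423  0.33940547 -4.45608739] [1.22329054 0.28705904 0.00386244]
lin cm [-0.06 -0.14  0.04] turn [-0.02  0.03 -0.1 ]
lin cm [ 1.16 -0.14  1.5 ] turn [-0.02  0.03 -0.1 ]
```

View pics/w6.png

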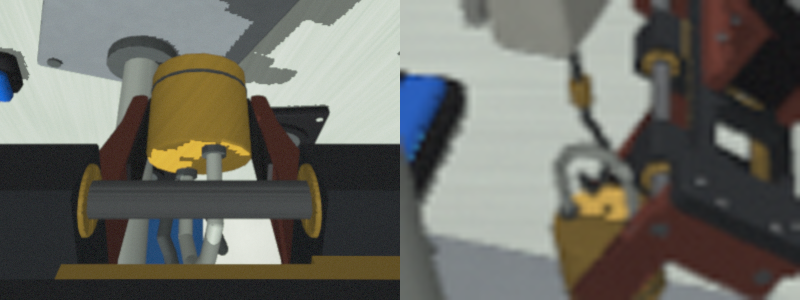

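The hook passes through the stirrup window. In the scene view the bar peak is at about (223,220.5), with the hook's bowl and tip visible below it. In the wrist crop the shank (column 165) and tip (222) straddle the bar (about 200). I'll move 1 mm further in, then down.

drive_tool:
  increments:
    - {"hand": 1, "linear": [0, -0.12, 0], "turn": [0, 0, 0]}
    - {"hand": 1, "linear": [0.13, -0.12, 0.15], "turn": [0, 0, 0]}
    - {"hand": 1, "linear": [0.26, -0.12, 0.31], "turn": [0, 0, 0]}
    - {"hand": 1, "linear": [0.39, -0.12, 0.46], "turn": [0, 0, 0]}
    - {"hand": 1, "linear": [0.39, -0.12, 0.46], "turn": [0, 0, 0]}

```text
clock: 9.1
eef_pos: [0.5151, -0.2435, 0.1325]
tcp_rot: [0.606, 0.718, -0.221, 0.262]
ft_force: [-0.0, -0.2, -4.1]
width: 0.046
gripper_force: 30.0
```

drive_tool:
  increments:
    - {"hand": 1, "linear": [0.13, 0, 0.15], "turn": [0, 0, 0]}
    - {"hand": 1, "linear": [0.26, 0, 0.31], "turn": [0, 0, 0]}
    - {"hand": 1, "linear": [0.39, 0, 0.46], "turn": [0, 0, 0]}
    - {"hand": 1, "linear": [0.45, 0, 0.54], "turn": [0, 0, 0]}
    - {"hand": 1, "linear": [0.45, 0, 0.54], "turn": [0, 0, 0]}

```text
clock: 9.6
eef_pos: [0.5152, -0.2435, 0.1257]
tcp_rot: [0.606, 0.718, -0.221, 0.262]
ft_force: [0.5, -0.4, -3.7]
width: 0.0456
gripper_force: 30.0
```

drive_tool:
  increments:
    - {"hand": 1, "linear": [0.03, 0, 0.04], "turn": [0, 0, 0]}
    - {"hand": 1, "linear": [0.06, 0, 0.08], "turn": [0, 0, 0]}
    - {"hand": 1, "linear": [0.1, 0, 0.11], "turn": [0, 0, 0]}
    - {"hand": 1, "linear": [0.13, 0, 0.15], "turn": [0, 0, 0]}
    - {"hand": 1, "linear": [0.13, 0, 0.15], "turn": [0, 0, 0]}

```text
clock: 10.1
eef_pos: [0.5152, -0.2435, 0.1238]
tcp_rot: [0.606, 0.718, -0.22, 0.262]
ft_force: [0.2, 0.7, -4.9]
width: 0.0456
gripper_force: 30.0
```

drive_tool:
  increments:
    - {"hand": 1, "linear": [0.03, 0, 0.04], "turn": [0, 0, 0]}
    - {"hand": 1, "linear": [0.06, 0, 0.08], "turn": [0, 0, 0]}
    - {"hand": 1, "linear": [0.06, 0, 0.08], "turn": [0, 0, 0]}

```text
clock: 10.4
eef_pos: [0.5152, -0.2436, 0.1228]
tcp_rot: [0.606, 0.718, -0.22, 0.262]
ft_force: [-0.1, -0.8, -4.4]
width: 0.0457
gripper_force: 30.0
```

drive_tool:
  increments:
    - {"hand": 1, "linear": [0.03, 0, 0.04], "turn": [0, 0, 0]}
    - {"hand": 1, "linear": [0.06, 0, 0.08], "turn": [0, 0, 0]}
    - {"hand": 1, "linear": [0.06, 0, 0.08], "turn": [0, 0, 0]}

```text
clock: 10.7
eef_pos: [0.5153, -0.2437, 0.1219]
tcp_rot: [0.606, 0.718, -0.22, 0.262]
ft_force: [0.4, 0.2, -3.6]
width: 0.0459
gripper_force: 30.0
```

drive_tool:
  increments:
    - {"hand": 1, "linear": [0.03, 0, 0.04], "turn": [0, 0, 0]}
    - {"hand": 1, "linear": [0.03, 0, 0.04], "turn": [0, 0, 0]}

```text
clock: 10.9
eef_pos: [0.5153, -0.2437, 0.1215]
tcp_rot: [0.606, 0.718, -0.22, 0.262]
ft_force: [-0.9, 0.6, -2.3]
width: 0.0455
gripper_force: 30.0
```

drive_tool:
  increments:
    - {"hand": 1, "linear": [0.03, 0, 0.04], "turn": [0, 0, 0]}
    - {"hand": 1, "linear": [0.03, 0, 0.04], "turn": [0, 0, 0]}

```text
clock: 11.1
eef_pos: [0.5154, -0.2438, 0.121]
tcp_rot: [0.606, 0.718, -0.22, 0.262]
ft_force: [0.2, -0.2, -1.7]
width: 0.0461
gripper_force: 30.0
```

```bash
python3 -c "
from cell import r
o=r.observe();print(o['eef_pos'],o['ft_force'],o['ft_torque'])"
```

```text
[ 0.51538846 -0.24377104  0.12102651] [ 0.17410434 -0.2163759  -1.6945177 ] [ 0.63045606  0.20253452 -0.07556101]
```

Contact came at the bowl's height and the gauge is loading. One more small step.

drive_tool:
  increments:
    - {"hand": 1, "linear": [0.02, 0, 0.02], "turn": [0, 0, 0]}
    - {"hand": 1, "linear": [0.02, 0, 0.02], "turn": [0, 0, 0]}
    - {"hand": 1, "linear": [0.02, 0, 0.02], "turn": [0, 0, 0]}

```text
clock: 11.4
eef_pos: [0.5154, -0.2437, 0.1207]
tcp_rot: [0.606, 0.718, -0.22, 0.262]
ft_force: [-0.7, -0.1, 0.9]
width: 0.0459
gripper_force: 30.0
```

```bash
python3 -c "
from cell import r
o=r.observe();print(o['eef_pos'],o['ft_force'],o['ft_torque'])"
```

```text
[ 0.51536516 -0.24374991  0.12074665] [-0.67488036 -0.12615583  0.93116808] [0.54420126 0.20941954 0.00327883]
```

drive_tool:
  increments:
    - {"hand": 1, "linear": [0, 0, 0], "turn": [0, 0, 0]}

```text
clock: 11.5
eef_pos: [0.5153, -0.2437, 0.1207]
tcp_rot: [0.606, 0.718, -0.22, 0.262]
ft_force: [0.3, 0.3, 0.5]
width: 0.0455
gripper_force: 30.0
```

drive_tool:
  increments:
    - {"hand": 1, "linear": [0, 0, 0], "turn": [0, 0, 0]}

```text
clock: 11.6
eef_pos: [0.5154, -0.2437, 0.1207]
tcp_rot: [0.606, 0.718, -0.22, 0.262]
ft_force: [-0.3, 0.7, 1.3]
width: 0.0456
gripper_force: 30.0
```

drive_tool:
  increments:
    - {"hand": 1, "linear": [0, 0, 0], "turn": [0, 0, 0]}

```text
clock: 11.7
eef_pos: [0.5153, -0.2437, 0.1207]
tcp_rot: [0.606, 0.718, -0.22, 0.262]
ft_force: [-0.0, 0.3, 0.8]
width: 0.0453
gripper_force: 30.0
```

drive_tool:
  increments:
    - {"hand": 1, "linear": [0, 0, 0], "turn": [0, 0, 0]}

```text
clock: 11.8
eef_pos: [0.5153, -0.2437, 0.1207]
tcp_rot: [0.606, 0.718, -0.22, 0.262]
ft_force: [0.6, -0.1, 1.0]
width: 0.0453
gripper_force: 30.0
```

drive_tool:
  increments:
    - {"hand": 1, "linear": [0, 0, 0], "turn": [0, 0, 0]}

```text
clock: 11.9
eef_pos: [0.5153, -0.2437, 0.1206]
tcp_rot: [0.606, 0.718, -0.22, 0.262]
ft_force: [-0.1, -0.6, 0.5]
width: 0.0455
gripper_force: 30.0
```

The readings average about +0.8 N over the free −4.7 N, so the gauge carries about 5.5 N, well under 9 N. I'll ease up 0.2 mm and open.

drive_tool:
  increments:
    - {"hand": 1, "linear": [-0.01, 0, -0.02], "turn": [0, 0, 0]}
    - {"hand": 1, "linear": [-0.01, 0, -0.02], "turn": [0, 0, 0]}
    - {"hand": 1, "linear": [-0.01, 0, -0.02], "turn": [0, 0, 0]}

```text
clock: 12.2
eef_pos: [0.5153, -0.2436, 0.1208]
tcp_rot: [0.606, 0.718, -0.22, 0.262]
ft_force: [0.5, -0.5, -0.0]
width: 0.0453
gripper_force: 30.0
```

drive_tool:
  increments:
    - {"hand": -0.1, "linear": [0, 0, 0], "turn": [0, 0, 0]}
    - {"hand": -0.2, "linear": [0, 0, 0], "turn": [0, 0, 0]}
    - {"hand": -0.4, "linear": [0, 0, 0], "turn": [0, 0, 0]}
    - {"hand": -0.7, "linear": [0, 0, 0], "turn": [0, 0, 0]}
    - {"hand": -0.7, "linear": [0, 0, 0], "turn": [0, 0, 0]}

```text
clock: 12.7
eef_pos: [0.5152, -0.2436, 0.1208]
tcp_rot: [0.606, 0.718, -0.22, 0.262]
ft_force: [-1.0, -0.0, 0.3]
width: 0.0724
gripper_force: 0.0
```

drive_tool:
  increments:
    - {"hand": -0.7, "linear": [0, 0, 0], "turn": [0, 0, 0]}
    - {"hand": -0.7, "linear": [0, 0, 0], "turn": [0, 0, 0]}

```text
clock: 12.9
eef_pos: [0.5152, -0.2436, 0.1208]
tcp_rot: [0.606, 0.718, -0.22, 0.262]
ft_force: [-0.5, -0.1, -0.4]
width: 0.0747
gripper_force: 0.0
```

```bash
python3 - <<'E'
from h import *
from cell import r
o=r.observe();print(o["eef_pos"],o["ft_force"],o["width"])
w=r.read_camera("wrist");cv2.imwrite("pics/w7.png",w["img"][100:480])
E
```

```text
[ 0.51523191 -0.24359759  0.12080129] [-0.51726601 -0.0706809  -0.44530102] 0.07467652924371801
```

View pics/w7.png

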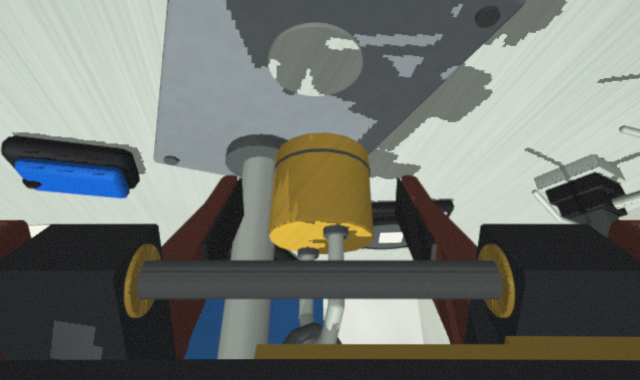

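The weight hangs freely between the open fingers (columns 272–371), with the hook in the stirrup at (315,333). Retreating along the fingers.

drive_tool:
  increments:
    - {"hand": -0.7, "linear": [0, 0, -1], "turn": [0, 0, 0]}
    - {"hand": -0.7, "linear": [0, 0, -2.5], "turn": [0, 0, 0]}
    - {"hand": -0.7, "linear": [0, 0, -4.5], "turn": [0, 0, 0]}
    - {"hand": -0.7, "linear": [0, 0, -7], "turn": [0, 0, 0]}
    - {"hand": -0.7, "linear": [0, 0, -10], "turn": [0, 0, 0]}

```text
clock: 13.45
eef_pos: [0.5036, -0.1797, 0.1982]
tcp_rot: [0.606, 0.718, -0.221, 0.261]
ft_force: [1.0, 0.2, 0.4]
width: 0.0749
gripper_force: 0.0
```

drive_tool:
  increments:
    - {"hand": -0.7, "linear": [2, 0, -3], "turn": [0, 0, 0]}
    - {"hand": -0.7, "linear": [4, 0, -7], "turn": [0, 0, 0]}
    - {"hand": -0.7, "linear": [6, 0, -10], "turn": [0, 0, 0]}
    - {"hand": -0.7, "linear": [6, 0, -10], "turn": [0, 0, 0]}
    - {"hand": -0.7, "linear": [6, 0, -10], "turn": [0, 0, 0]}

```text
clock: 13.95
eef_pos: [0.4859, -0.0706, 0.2357]
tcp_rot: [0.605, 0.719, -0.22, 0.262]
ft_force: [0.5, -0.2, 1.2]
width: 0.0744
gripper_force: 0.0
```

drive_tool:
  increments:
    - {"hand": -0.7, "linear": [0, 0, 0], "turn": [0, 0, 0]}
    - {"hand": -0.7, "linear": [0, 0, 0], "turn": [0, 0, 0]}
    - {"hand": -0.7, "linear": [0, 0, 0], "turn": [0, 0, 0]}
    - {"hand": -0.7, "linear": [0, 0, 0], "turn": [0, 0, 0]}
    - {"hand": -0.7, "linear": [0, 0, 0], "turn": [0, 0, 0]}

```text
clock: 14.45
eef_pos: [0.4856, -0.072, 0.2353]
tcp_rot: [0.606, 0.718, -0.221, 0.262]
ft_force: [-0.3, 0.1, -0.6]
width: 0.0747
gripper_force: 0.0
```

drive_tool:
  increments:
    - {"hand": -0.7, "linear": [0, 0, 0], "turn": [0, 0, 0]}
    - {"hand": -0.7, "linear": [0, 0, 0], "turn": [0, 0, 0]}
    - {"hand": -0.7, "linear": [0, 0, 0], "turn": [0, 0, 0]}
    - {"hand": -0.7, "linear": [0, 0, 0], "turn": [0, 0, 0]}
    - {"hand": -0.7, "linear": [0, 0, 0], "turn": [0, 0, 0]}

```text
clock: 14.95
eef_pos: [0.4857, -0.0715, 0.2354]
tcp_rot: [0.606, 0.718, -0.22, 0.262]
ft_force: [-0.4, -0.5, 0.4]
width: 0.0746
gripper_force: 0.0
```

```bash
python3 - <<'E'
from h import *
from cell import r
import pickle
a=r.read_camera("scene")["img"]
f=[a]+[r.read_camera("scene")["img"] for _ in range(8)]
box=lambda i:i[205:275,190:260].astype(int)
print([int(abs(box(x)-box(a)).max()) for x in f],[round(float(abs(box(x)-box(a)).mean()),2) for x in f])
s0=pickle.load(open("scene0.pkl","rb"))["img"]
print("bystanders diff", np.abs(a[250:370,290:530].astype(int)-s0[250:370,290:530]).mean())
print(r.observe()["clock"],r.observe()["ft_force"])
cv2.imwrite("pics/end.png",cv2.resize(a[120:320,150:416],None,fx=3,fy=3,interpolation=cv2.INTER_CUBIC))
E
```

```text
[0, 5, 6, 6, 6, 6, 5, 5, 6] [0.0, 0.58, 0.58, 0.57, 0.57, 0.57, 0.57, 0.58, 0.58]
bystanders diff 15.759293981481482
15.4 [ 0.12569384 -0.49128664 -0.77243919]
```

View pics/end.png

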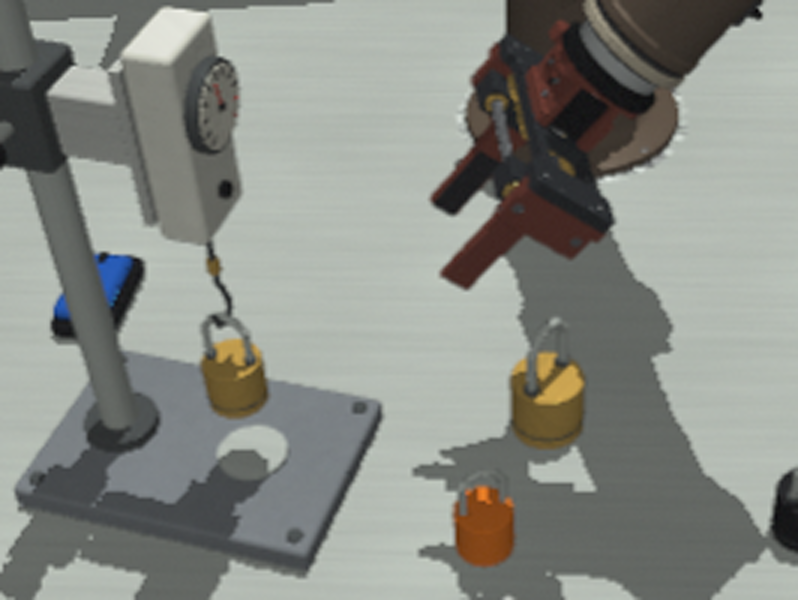

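The brass weight hangs still on the hook at about (235,370) and the needle is at mid-scale. The other weights are in place and the gripper is clear.

```bash
python3 -c "
from cell import r
print(r.job_done())"
```

```text
the job is handed in; nothing more can be done
None
```

The brass check weight is hanging still on the gauge's hook, with the gripper clear and the job handed in at about 15 s. The gauge took the full load, about 5.5 N, before I let go, and the other weights look unmoved; on the first approach the hand bumped the hook sideways (about 13 N at the wrist), so I backed off and came in again.

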